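# Set the height stop on a fused-glass tile

## Robot

A 7-joint arm with a two-finger parallel gripper is mounted at the origin on the work surface. World frame = base frame: x ahead of the robot, y to its left, z up, the work surface at z = 0. Lengths are in m, angles in rad, forces in N, time in s.
With the tool pointing down it reaches from about 0.425 to 0.95 m from the base axis. Payload 4.7 kg.
Tool frame: the origin (TCP) lies on the centre line of the jaws, within the pads' length; the fingertips stand robot.nose_length ahead of it and the grasp point (between the pads) lies 8 mm behind it (robot.nose_length is the distance from the TCP to the fingertips, in m); z points along the fingers, y is the line along which they close (so a half turn about z gives the same grasp; the last joint's range is limited). The gripper opens to 85 mm and grips with 20 to 120 N. Pads are 22 mm wide; open, the fingers measure 114 mm over their backs; the gripper's body (76 mm by 85 mm) begins 54 mm behind the grasp point. The pads swing forward as they close: fully open they stand 13 mm farther back than shut.
Start: joints at [-1.271, 0.469, -0.049, 1.532, 0.024, 1.141, -0.082], TCP at [0.218, 0.639, 0.21] pointing down, gripper open.
Joint ranges: [-2.59, 2.59], [-0.33, 1.99], [-1.39, 1.29], [0.1, 2.45], [-1.04, 4.18], [0.21, 1.99], [-2.66, 2.66]. Speed limits (rad/s): [2.57, 2.57, 3.14, 3.14, 3.14, 3.14, 3.14].

## Interface

Orientations are given as [roll, pitch, yaw] about the fixed x, y, z axes, in that order (R = Rz(yaw) Ry(pitch) Rx(roll)).
In Python, from plant import robot gives the robot as it stands. Calls block until the motion is done:
- robot.goto(position, orientation): joint-space move of the TCP to a pose.
- robot.move_straight(position, vel=0.15, attitude=None, contact_N=None): straight line of the TCP; attitude=None keeps the orientation; vel is the mean speed in m/s. With contact_N (N) it stops when the force on the tool has changed by that much, and returns True; else False.
- robot.move_joints(angles): joint-space move.
- robot.grip(opening, strength=None): opening from 0.0 (shut) to 1.0 (fully open); strength is the grip in N (None keeps the last); returns when the fingers have stopped.
- robot.sleep(seconds).
- robot.inverse_kinematics(position, orientation): joint angles nearest the present ones, or None.
- robot.sense(): the state.
- robot.grab_frame(name): name is "scene" or "top" or "wrist"; returns a dict with "image" (420x560x3 uint8, red, green, blue), "range_z" (420x560 float32, m along the optical axis (not along the pixel's ray), 0 where there is no reading), "fx", "fy", "cx", "cy" (pixels), "R" (3x3) and "t" (3): a world point X has camera coordinates R X + t. Camera axes: x right, y down, z forward; pixel columns grow to the right and rows downward; lengths in m; the calibration is good to about 2 mm. The wrist camera is an equidistant fisheye: a pixel r from the principal point sees the ray r / f radians off the axis. A picture is of the moment at which its call begins.
A pose or a line that the arm cannot do raises robot.IKError and nothing moves.
- robot.close_job(): hands the job in; it is judged then, once.
The state is a dict: "t": time; "joint_pos": joint angles; "joint_velocities": joint speeds; "effort": joint torques, N m; "tcp_pos": TCP position; "tcp_rot": TCP orientation; "wrist_force": force on the tool from outside, world axes, zero at the start; "torque": the same for the moment, N m; "opening": opening from 0.0 (shut) to 1.0 (fully open); "gripper_force": force on a finger pad.
Only numpy, scipy, OpenCV 4.12 (cv2) and the standard library are available. Lean on these libraries where they do the work, as an engineer would, in place of code of your own. Each camera call takes 0.05 s, during which the arm holds its last target. There are 200 camera calls.

## Task

Lower the stop of the height stand until its foot rests on the glass tile, touching it gently without bearing down hard, then swing the clamp lever clockwise as far as it goes to lock the stop at that height. Lower first and lock afterwards, leave the tile where it lies and the other things on the table alone, and take the hand away at the end.

Things in the scene. Friction and masses are not known exactly. Their poses are not given: they have to be found in the camera images.
- stand: The fixed height stand: a dark steel base plate 200 mm (x) by 215 mm (y), 18 mm thick, with a steel column 28 mm thick on its +y side (axis 100 mm from the stop's axis) that carries a grey arm reaching back over the plate; the arm's top is 125 mm above the table. Origin on the table directly below the stop's axis; x points away from the robot's side to its back, y to the column, z up. It stands turned by up to 20 degrees.
- stop: The stop: an upright steel rod 14 mm thick that slides straight up and down through the arm, with a flat round rubber foot at the bottom (16 mm across, 10 mm thick, gives 1 mm per 12 N) and a round aluminium knob at the top (26 mm across, 26 mm tall). Origin at the middle of the foot's underside, 166 mm below the knob's flat top. It starts 8 to 50 mm above the tile.
- knob_top (a point): Centre of the flat top of the stop's knob, on the stop's axis. The stop weighs 0.25 kg and stays at any height by friction: with the clamp open about 3.5 N pushes it down and 8.5 N lifts it. When the foot has met the tile the top is about 193 to 212 mm above the table.
- tile: Loose fused-glass relief tile, 130 mm (x) by 92 mm (y), lying on the base plate under the stop. Origin at the centre of its underside. Its upper side is uneven, in steps of fused pieces 6 to 30 mm above its underside, and it lies off-centre by up to 38 mm, so the height below the foot is found only by touch. It is fragile: the stop must not bear on it with more than 12 N.
- clamp_lever (a joint): Angle of the clamp lever in rad: 0 is fully open, where the lever points along the stand's -y; it grows clockwise seen from above to 1.3 at its end stop (then it points 16 degrees short of the stand's -x). An eccentric on the lever squeezes the rod over the last 0.4 rad and then takes about 0.3 to 0.4 N m to turn; before that about 0.1 N m. It stays where it is left and starts between 0 and 0.25.
- lever_pivot (a point): Point on the lever's upright turning axis, at the same height as lever_post; 22.6 mm from the stop's axis towards the stand's -x.
- lever_post (a point): Middle of the black upright grip post at the end of the lever, 85 mm from lever_pivot. The post is round, 16 mm thick and 50 mm tall; this point lies on its axis, 25 mm below its top. It moves with the lever.
- frit_jar: Bystander: small lidded jar, 52 mm across, 75 mm tall; origin at the centre of its underside. Leave alone.
- frit_jar2: Bystander: smaller lidded jar, 44 mm across, 60 mm tall; origin at the centre of its underside. Leave alone.
- tweezers: Bystander: steel tweezers 150 mm long lying flat on the table; origin at their middle. Leave alone.
- rub_block: Bystander: grey rubbing stone 90 x 50 x 30 mm; origin at the centre of its underside. Leave alone.

How it is judged:
On the way, in this order (a step that is already met when the one before it is completed fails the run):
1. the stop's foot rests on the tile while the clamp is still open (contact force between stop and tile above 0.5 N and value of joint clamp_lever below 0.5 rad), for 0.2 s.
2. the clamp lever is turned home with the foot still on the tile (value of joint clamp_lever above 1.15 rad and contact force between stop and tile above 0.5 N), for 0.2 s.
At the end, for the whole second after the job is handed in: The foot of the stop rests on the tile (contact force above 0.5 N), the clamp lever stands at 1.15 rad or more of its 1.3, the tile lies within 12 mm of where it was, and everything is at rest (all of step 2 and distance of tile from where it was at the start of the episode below 0.012 m and linear speed of stop below 0.01 m/s); the robot touches nothing.
It fails at once if the stop bears on the glass with more than 12 N (contact force between stop and tile above 12 N).
It fails at once if the tile is shifted by more than 12 mm (distance of tile from where it was at the start of the episode above 0.012 m).
It fails at once if a bystander is moved by more than 30 mm (distance of any of frit_jar, frit_jar2, tweezers, rub_block from where it was at the start of the episode above 0.03 m).
It also fails if it takes over 56 s, if anything falls off the work surface, if the arm or the gripper's body presses on something with over 40 N, if the wrist force passes 120 N, or if a joint passes its speed limit or range.

## Working session

There is one attempt and no reset: what is moved stays moved. The work goes in short steps, each a Python script; the robot and the scene stay as the last script left them, time stands still between calls to the robot, and variables do not carry over. Pictures are saved under pics/ and viewed, at most 10 in all, crops included, and the job is handed in when it is done.

```bash
mkdir -p pics; ls
python3 - <<'E'
from plant import robot
import cv2,numpy as np
s=robot.sense();print(s['t'],s['tcp_pos'],s['tcp_rot'],s['wrist_force'],robot.nose_length)
for n in("scene","top"):
    f=robot.grab_frame(n);np.savez(f'pics/{n}.npz',**f)
    cv2.imwrite(f'pics/{n}.png',f['image'][:,:,::-1]);print(n,f['fx'],f['cx'],f['cy'],f['R'].round(3).tolist(),f['t'])
E
```

```text
pics
0.0 [0.2177609  0.63823176 0.20894029] [-3.13961320e+00  1.00533659e-04  2.81282796e+00] [-0.28203865 -0.52854747  0.45131611] 0.011
scene 467.93305514319485 274.82573805796517 211.38459719768395 [[-0.384, 0.923, -0.016], [0.578, 0.227, -0.784], [-0.72, -0.311, -0.62]] [ 0.17982136 -0.23473313  1.50637721]
top 519.2193531126275 282.51611013877994 211.6684070797531 [[-0.027, -0.999, 0.022], [-0.997, 0.026, -0.076], [0.075, -0.024, -0.997]] [0.06917606 0.62719324 1.28555541]
```

View pics/scene.png

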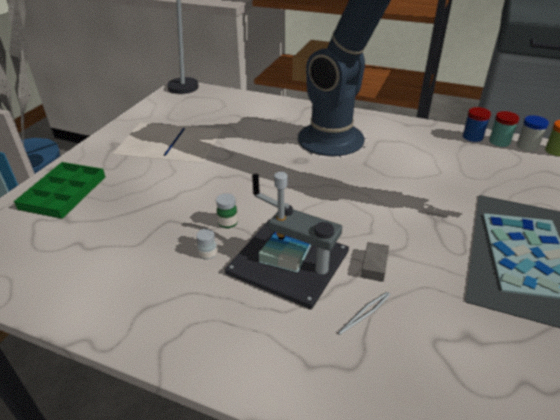

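View pics/top.png

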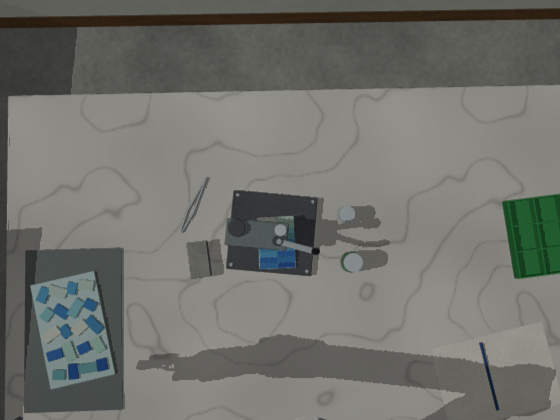

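Knob at about (281,230) in the top view, lever post at (316,251), column cap at (237,228). The jars are at (347,214) and (352,262), right of the post.

```bash
cat > h.py <<'E'
import numpy as np,cv2
def cloud(f):
    v,u=np.mgrid[:420,:560]; z=f['range_z']
    c=np.stack([(u-f['cx'])/f['fx']*z,(v-f['cy'])/f['fy']*z,z],-1)
    return (c-f['t'])@f['R']   # R^T (c-t)
def ray(f,u,v,h):
    d=f['R'].T@np.array([(u-f['cx'])/f['fx'],(v-f['cy'])/f['fy'],1]);o=-f['R'].T@f['t']
    return o+d*(h-o[2])/d[2]
E
python3 - <<'E'
from h import *
f=dict(np.load('pics/top.npz'));P=cloud(f)
print(P[232:262:2,262:326:4,2].round(3))
m=np.zeros((420,560),bool);m[200:285,220:330]=1
def blob(name,lo,hi,u0,u1):
    k=m&(P[...,2]>lo)&(P[...,2]<hi);k[:,:u0]=0;k[:,u1:]=0
    v,u=np.nonzero(k);print(name,k.sum(),u.mean(),v.mean(),P[k].mean(0),np.median(P[k][:,2]))
blob('knob',.18,.3,265,300)
blob('post',.1,.3,306,330)
# plate orientation
k=((f['image'].max(-1)<75)&m&(P[...,2]<.03)&(P[...,2]>.008)).astype(np.uint8)
pts=P[k>0][:,:2].astype(np.float32);print(cv2.minAreaRect(pts),len(pts))
s=dict(np.load('pics/scene.npz'));Q=cloud(s)
cv2.imwrite('pics/c.png',np.hstack([cv2.resize(f['image'][185:285,215:325,::-1],(400,400),interpolation=2),cv2.resize(s['image'][160:310,210:360,::-1],(400,400),interpolation=2)]))
for n,(u,v,w) in dict(j1=(347,214,6),j2=(352,262,6)).items(): print(n,np.median(P[v-w:v+w,u-w:u+w].reshape(-1,3),0))
E
```

```text
[[ 0.122  0.125  0.125  0.122  0.235  0.234  0.123  0.043  0.016  0.016
   0.018  0.019  0.018  0.016 -0.008 -0.001]
 [ 0.122  0.121  0.122  0.125  0.232  0.236  0.126  0.035  0.017  0.015
   0.02   0.019  0.017  0.015 -0.004 -0.002]
 [ 0.123  0.124  0.121  0.14   0.135  0.125  0.127  0.035  0.02   0.018
   0.011  0.014  0.018 -0.     0.    -0.001]
 [ 0.121  0.119  0.123  0.139  0.139  0.117  0.123  0.041  0.021  0.015
   0.016  0.017  0.016 -0.004  0.002  0.002]
 [ 0.123  0.128  0.121  0.136  0.146  0.135  0.139  0.033  0.023  0.014
   0.017  0.019  0.016  0.002 -0.001  0.004]
 [ 0.125  0.122  0.122  0.139  0.142  0.141  0.133  0.138  0.027  0.016
   0.017  0.021  0.023  0.003  0.003  0.001]
 [ 0.123  0.121  0.122  0.137  0.138  0.138  0.137  0.138  0.14   0.141
   0.014  0.017  0.014  0.001  0.004  0.002]
 [ 0.124  0.127  0.122  0.128  0.126  0.125  0.14   0.139  0.136  0.14
   0.135  0.14   0.018  0.001  0.002 -0.002]
 [ 0.122  0.128  0.121  0.123  0.13   0.123  0.122  0.031  0.14   0.136
   0.14   0.137  0.137  0.182  0.183 -0.003]
 [ 0.032  0.03   0.033  0.033  0.034  0.029  0.0
[... 347 characters left out ...]
0.02   0.027  0.029  0.019
   0.017  0.015  0.016  0.001 -0.003 -0.002]
 [ 0.029  0.022  0.033  0.024  0.027  0.022  0.028  0.029  0.027  0.018
   0.013  0.017  0.019  0.     0.    -0.005]
 [ 0.028  0.035  0.027  0.024  0.027  0.029  0.022  0.028  0.022  0.015
   0.016  0.021  0.016 -0.001  0.001 -0.003]]
knob 115 280.1391304347826 229.5391304347826 [0.57525343 0.06369563 0.23407312] 0.23423472511026747
post 89 312.4157303370786 250.0561797752809 [ 0.53033934 -0.00863185  0.16202738] 0.16377251758238645
((0.5736560225486755, 0.08107397705316544), (0.2137824296951294, 0.1917082518339157), 83.42658233642578) 3258
j1 [ 0.61686979 -0.10352569  0.05901503]
j2 [ 0.50022268 -0.10927004  0.07398062]
```

View pics/c.png

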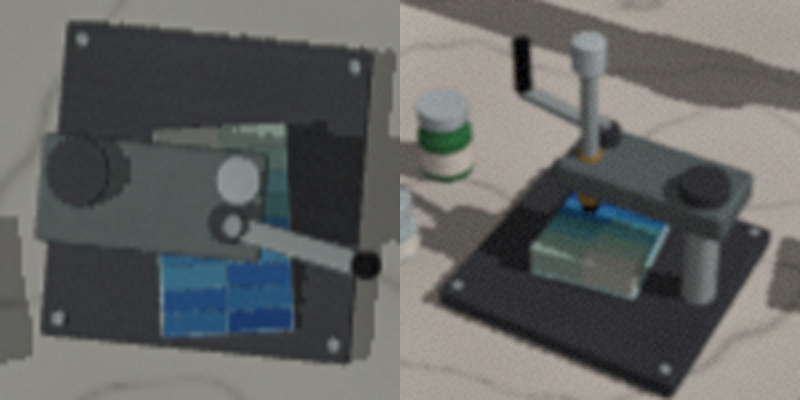

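```bash
cat > g.py <<'E'
from h import *
f=dict(np.load('pics/top.npz'));P=cloud(f)
k0=ray(f,280.3,229.7,.234)
th=np.deg2rad(-6.6);X=np.array([np.cos(th),np.sin(th)]);Y=np.array([-X[1],X[0]])
piv=k0[:2]-.0226*X
k=P[...,2]>.17;k[:,:306]=0;k[:,330:]=0;k[:240]=0;k[262:]=0
v,u=np.nonzero(k);post=ray(f,u.mean(),v.mean(),.185)[:2]
d=post-piv;a0=np.arctan2(-d@X,-d@Y)
tan=lambda a:-np.cos(a)*X+np.sin(a)*Y
pos=lambda a:piv+.085*(-np.sin(a)*X-np.cos(a)*Y)
yaw=lambda a:th+np.pi/2-a
E
python3 - <<'E'
from g import *
from plant import robot
s=robot.sense();print(k0,piv,post,np.linalg.norm(d),a0,s['opening'])
for off in(0,np.pi,-np.pi):
  for a in(a0,.7,1.3):
    p=pos(a)-.0225*tan(a);q=robot.inverse_kinematics([*p,.158],[np.pi,0,yaw(a)+off]);print(off,a,None if q is None else np.round(q,2))
robot.grip(0.0)
yw=2.81
robot.goto([*k0[:2],.29],[np.pi,0,yw])
robot.move_straight([*k0[:2],.255],vel=.08)
robot.sleep(.3)
F=[robot.sense()['wrist_force'] for _ in range(3)];print(np.round(F,2))
c=robot.move_straight([*k0[:2],.235],vel=.01,contact_N=2.0)
s=robot.sense();print(c,s['t'],s['tcp_pos'],s['wrist_force'])
E
```

```text
[0.57490786 0.0633624  0.234     ] [0.55245763 0.06595998] [ 0.52866886 -0.01581548] 0.08516531794654901 0.16789898444591872 0.9999646746805823
0 0.16789898444591872 [-0.53  0.36  0.63  1.92 -0.26  0.94 -0.06]
0 0.7 [-0.64  0.29  0.7   2.02 -0.24  0.91 -0.63]
0 1.3 [-0.82  0.24  0.79  2.09 -0.22  0.89 -1.33]
3.141592653589793 0.16789898444591872 [ 0.81  0.6  -1.17  1.84  0.61  1.12  2.27]
3.141592653589793 0.7 [-0.31  0.25  0.29  2.   -0.09  0.9   2.36]
3.141592653589793 1.3 [-0.46  0.2   0.35  2.07 -0.09  0.88  1.67]
-3.141592653589793 0.16789898444591872 [ 0.81  0.6  -1.17  1.84  0.61  1.12  2.27]
-3.141592653589793 0.7 [-0.31  0.25  0.29  2.   -0.09  0.9   2.36]
-3.141592653589793 1.3 [-0.46  0.2   0.35  2.07 -0.09  0.88  1.67]
[[ 0.11 -0.53  0.08]
 [ 0.11 -0.53  0.08]
 [ 0.11 -0.53  0.08]]
False 6.3333 [0.57495032 0.0633783  0.23506194] [-0.5872482   0.09877885 -0.64139458]
```

Run:
```python
from h import *
from plant import robot
f=robot.grab_frame('scene');s=robot.sense()
print(s['opening'],robot.nose_length,s['wrist_force'])
cv2.imwrite('pics/d.png',cv2.resize(f['image'][130:290,200:360,::-1],(600,600),interpolation=2))
```

```text
-0.0007155316448465821 0.011 [-0.569908    0.14322146  0.0081017 ]
```

View pics/d.png

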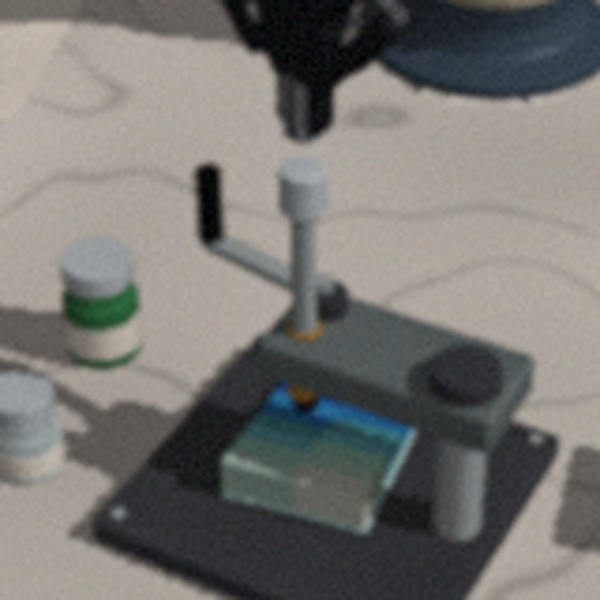

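The scene crop shows the shut fingertips at about (305,135), still clear above the knob top at (303,170). I'll compare their heights using depth.

Run:
```python
from h import *
from plant import robot
f=robot.grab_frame('scene');P=cloud(f)
u=int(200+303*160/600)
for v in range(158,186): print(v,P[v,u-1:u+2].mean(0).round(3),f['image'][v,u])
s=robot.sense();print(s['tcp_pos'],s['tcp_rot'],s['wrist_force'])
```

```text
158 [0.588 0.066 0.282] [62 64 66]
159 [0.587 0.065 0.279] [65 67 66]
160 [0.587 0.065 0.277] [61 63 65]
161 [0.587 0.065 0.274] [69 69 70]
162 [0.587 0.065 0.272] [65 68 67]
163 [0.588 0.065 0.271] [60 63 65]
164 [0.588 0.066 0.269] [72 74 75]
165 [0.586 0.065 0.265] [74 78 78]
166 [0.589 0.066 0.264] [78 78 81]
167 [0.586 0.065 0.261] [100 100  99]
168 [0.465 0.014 0.173] [138 132 131]
169 [ 0.224 -0.085 -0.001] [165 161 154]
170 [ 0.229 -0.083 -0.001] [178 169 162]
171 [ 0.236 -0.08   0.001] [168 163 159]
172 [0.567 0.057 0.235] [157 160 160]
173 [0.57  0.058 0.235] [148 154 155]
174 [0.573 0.059 0.235] [161 165 169]
175 [0.576 0.06  0.234] [154 159 162]
176 [0.581 0.062 0.236] [158 163 165]
177 [0.584 0.063 0.235] [158 166 166]
178 [0.586 0.064 0.234] [147 151 157]
179 [0.587 0.065 0.233] [127 132 135]
180 [0.585 0.064 0.229] [115 118 121]
181 [0.587 0.065 0.228] [115 122 122]
182 [0.587 0.065 0.226] [107 113 115]
183 [0.587 0.065 0.223] [119 120 124]
184 [0.587 0.065 0.221] [118 126 128]
185 [0.586 0.064 0.218] [115 118 121]
[0.57491822 0.06337082 0.23504029] [3.14152505e+00 5.93996559e-05 2.81001830e+00] [ 0.40683419 -0.00612619 -0.90660485]
```

Depth puts the tips at about z = 0.260 with the TCP at 0.235, and the knob top at 0.234 in both views. The tool is really about 25 mm shorter than the stated nose length, so I'll rely on touch.

Run:
```python
from g import *
from plant import robot
def show(m,c=None):
    s=robot.sense();print(m,c,round(s['t'],2),s['tcp_pos'].round(4),np.round(s['wrist_force'],2))
c=robot.move_straight([*k0[:2],.216],vel=.03,contact_N=2.5);show('near',c)
robot.sleep(.2);show('rest')
c=robot.move_straight([*k0[:2],.160],vel=.006,contact_N=7.0);show('press',c)
robot.sleep(.2);show('rest')
f=robot.grab_frame('scene')
P=cloud(f)
for v in range(164,200,2): print(v,P[v,279:282].mean(0).round(3))
cv2.imwrite('pics/e.png',cv2.resize(f['image'][130:290,200:360,::-1],(600,600),interpolation=2))
```

```text
near False 7.22 [0.575  0.0634 0.2161] [0.02 0.61 0.54]
rest None 7.42 [0.575  0.0633 0.2162] [ 0.16  0.35 -0.35]
press True 12.45 [0.5749 0.0634 0.1852] [-0.34  0.61  2.85]
rest None 12.65 [0.5749 0.0633 0.1852] [ 0.64 -0.19  2.15]
164 [0.597 0.069 0.275]
166 [0.59  0.066 0.265]
168 [0.589 0.066 0.26 ]
170 [0.59  0.066 0.256]
172 [0.591 0.066 0.252]
174 [0.591 0.066 0.247]
176 [0.588 0.065 0.241]
178 [0.588 0.065 0.236]
180 [0.587 0.065 0.231]
182 [0.587 0.065 0.226]
184 [0.586 0.064 0.22 ]
186 [0.588 0.065 0.217]
188 [0.586 0.064 0.211]
190 [0.586 0.064 0.206]
192 [0.587 0.064 0.201]
194 [0.588 0.065 0.197]
196 [0.586 0.064 0.191]
198 [0.586 0.064 0.186]
```

View pics/e.png

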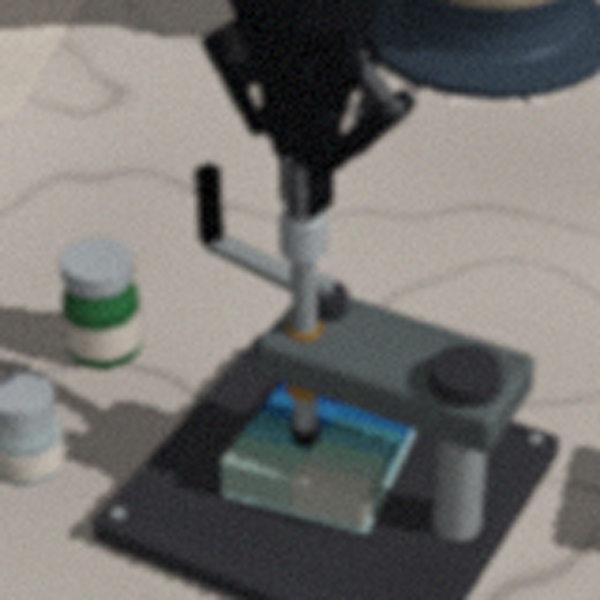

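The fingers now sit on the knob at (303,215). The foot at (303,435) has gone down to the tile, with the knob top at about 0.210. I'll confirm with a second light press.

Run:
```python
from g import *
from plant import robot
def show(m,c=None):
    F=[]
    for _ in range(8): robot.sleep(.02);F.append(robot.sense()['wrist_force'][2])
    s=robot.sense();print(m,c,round(s['t'],2),s['tcp_pos'].round(5),np.round(F,1))
show('a')
z=robot.sense()['tcp_pos'][2]
c=robot.move_straight([*k0[:2],z-.015],vel=.004,contact_N=5.5);show('press',c)
```

```text
a None 12.83 [0.57493 0.06334 0.18518] [2.7 2.2 1.6 1.  1.3 2.5 1.9 1.2]
press True 13.78 [0.57481 0.06339 0.18516] [3.4 4.3 4.6 4.  4.1 3.6 3.9 3.8]
```

Pressed again to about 7 N total and the knob moved only 0.02 mm, so the foot is on the glass at about 3.5 N. Now the lever.

Run:
```python
from g import *
from plant import robot
def show(m,c=None):
    s=robot.sense();print(m,c,round(s['t'],2),s['tcp_pos'].round(4),np.round(s['wrist_force'],2))
zt=.125
o=lambda a:[np.pi,0,yaw(a)]
robot.move_straight([*k0[:2],.24],vel=.1);show('up')
st=pos(a0)-.05*tan(a0)
robot.goto([*st,.23],o(a0));show('above')
c=robot.move_straight([*st,zt],vel=.08,contact_N=6);show('down',c)
if not c:
    robot.sleep(.2)
    c=robot.move_straight([*(pos(a0)-.008*tan(a0)),zt],vel=.02,contact_N=3);show('touch',c)
f=robot.grab_frame('scene');cv2.imwrite('pics/f.png',cv2.resize(f['image'][130:290,200:360,::-1],(600,600),interpolation=2))
p=robot.sense()['tcp_pos'][:2];print('offset',(pos(a0)-p)@tan(a0))
```

```text
up None 14.48 [0.5744 0.0634 0.2394] [-0.19 -0.12 -0.25]
above None 15.62 [ 0.5766 -0.0291  0.2296] [-0.44 -0.91  0.94]
down False 17.08 [ 0.5771 -0.0297  0.1255] [-1.06 -0.06  0.17]
touch False 19.53 [ 0.5365 -0.0177  0.125 ] [ 2.1  -0.22  1.97]
offset 0.008132749713071265
```

View pics/f.png

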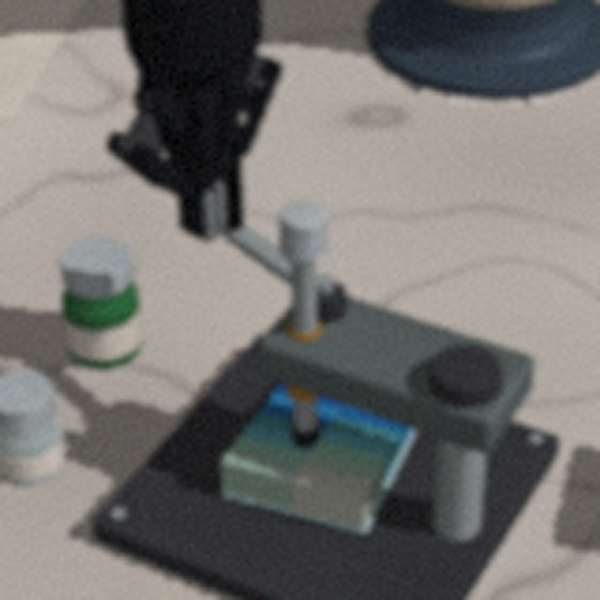

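The shut fingers at (210,220) are against the post, with about 2 N of reaction. Knob, foot and jars are undisturbed. Sweeping the arc now.

Run:
```python
from g import *
from plant import robot
D=.0225;zt=.125
for a in np.arange(.36,1.5,.1):
    c=robot.move_straight([*(pos(a)-D*tan(a)),zt],vel=.04 if a<.9 else .025,attitude=[np.pi,0,yaw(a)],contact_N=12)
    s=robot.sense();print(round(a,2),c,round(s['t'],2),s['tcp_pos'].round(4),np.round(s['wrist_force'],1),'Ft',round(-s['wrist_force'][:2]@tan(a),1))
    if c: break
f=robot.grab_frame('top');np.savez('pics/top2.npz',**f)
cv2.imwrite('pics/g.png',cv2.resize(f['image'][185:285,215:325,::-1],(600,545),interpolation=2))
```

```text
0.36 False 19.93 [ 0.5334 -0.02    0.125 ] [-0.6 -0.4  2.1] Ft -0.3
0.46 False 20.29 [ 0.5248 -0.0175  0.1249] [-0.3 -0.4  1.5] Ft -0.1
0.56 False 20.66 [ 0.5168 -0.0143  0.1249] [-0.5 -0.2  0.8] Ft -0.3
0.66 False 21.02 [ 0.5091 -0.0104  0.125 ] [ 0.7 -0.   0.3] Ft 0.6
0.76 False 21.39 [ 0.5018 -0.0058  0.125 ] [ 0.5 -0.1  1.2] Ft 0.4
0.86 False 21.76 [ 4.949e-01 -3.000e-04  1.251e-01] [ 1.2 -0.   1.9] Ft 0.7
0.96 False 22.26 [0.4886 0.0056 0.1251] [ 1.8 -0.4  1.3] Ft 1.2
1.06 False 22.76 [0.4829 0.0124 0.1251] [ 0.9 -0.3  1.8] Ft 0.6
1.16 False 23.26 [0.4779 0.0197 0.1251] [1.9 0.2 1.5] Ft 0.3
1.26 False 23.76 [0.4738 0.0269 0.1252] [ 2.5 -1.1  2.1] Ft 1.6
1.36 True 24.07 [0.4726 0.028  0.126 ] [ 0.1 -2.1  4.6] Ft 2.1
```

View pics/g.png

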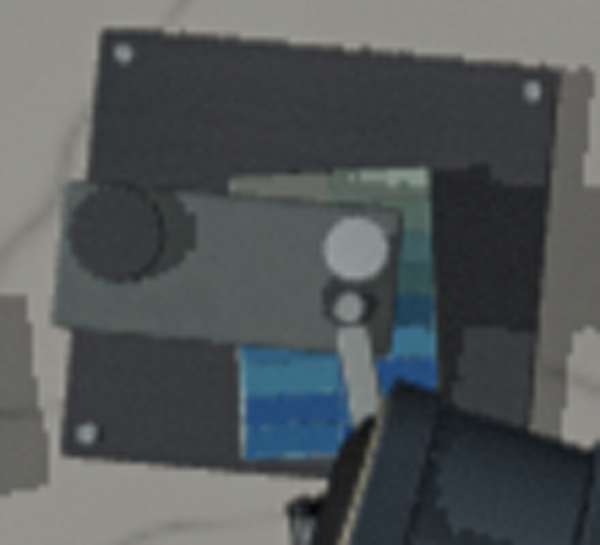

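The lever, from (347,306) to (365,400), stands about 17° short of the stand's -x, so it is at its end stop. The tile is unmoved. Backing away and checking.

Run:
```python
from g import *
from plant import robot
a=1.3
p=robot.sense()['tcp_pos'][:2]-.04*tan(a)
robot.move_straight([*p,.125],vel=.08)
robot.move_straight([*p,.25],vel=.12)
robot.goto([.45,-.28,.3],[np.pi,0,yaw(a)])
robot.sleep(.3)
f=robot.grab_frame('top');P=cloud(f)
k=P[...,2]>.17;k[:,:275]=0;k[:,330:]=0;k[:252]=0;k[290:]=0
v,u=np.nonzero(k);q=ray(f,u.mean(),v.mean(),.185)[:2]-piv
print('lever',np.arctan2(-q@X,-q@Y),np.linalg.norm(q),k.sum())
print('knob z',np.median(P[227:232,278:283,2]),robot.sense()['t'])
s=robot.grab_frame('scene')
cv2.imwrite('pics/i.png',np.hstack([cv2.resize(x,(400,400),interpolation=2) for x in(f['image'][185:285,215:325,::-1],s['image'][160:310,210:360,::-1])]))
```

```text
lever 1.2385249322866703 0.0826933652274604 48
knob z 0.20665059077378117 27.375
```

View pics/i.png

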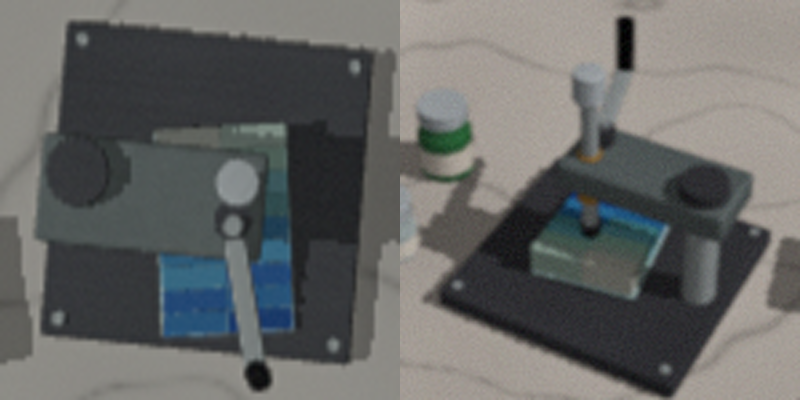

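The final view shows the lever at its end stop, with the post at (258,376) giving roughly 1.24–1.27 rad. The foot is on the tile, the tile is in place and the hand is clear, so I'm handing in.

```bash
python3 -c "
from plant import robot
print(robot.close_job())"
```

```text
the job is handed in; nothing more can be done
None
```

I lowered the stop onto the glass at about 3.5 N (estimated from the wrist force), then swung the clamp lever to its end stop (measured about 1.24–1.27 rad). The tile stayed in place, the hand is clear, and I handed the job in just after 27 s of the 56 s; no verdict was returned.

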